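# Snap the tall drive stem onto the food processor's spindle

## Robot

A 6-joint arm with a two-finger parallel gripper is mounted at the origin on the work surface. World frame = base frame: x ahead of the robot, y to its left, z up, the work surface at z = 0. Lengths are in mm, angles in rad, forces in N, time in s.
With the tool pointing down it reaches from about 250 to 800 mm from the base axis. Payload 8.5 kg.
Tool frame: the origin (TCP) lies on the centre line of the jaws, within the pads' length; the fingertips stand manip.nose_length ahead of it and the grasp point (between the pads) lies 3 mm ahead of it (manip.nose_length is the distance from the TCP to the fingertips, in mm); z points along the fingers, y is the line along which they close (so a half turn about z gives the same grasp; the last joint's range is limited). The gripper opens to 85 mm and grips with 20 to 120 N. Pads are 22 mm wide; open, the fingers measure 114 mm over their backs; the gripper's body (76 mm by 85 mm) begins 54 mm behind the grasp point. The pads swing forward as they close: fully open they stand 13 mm farther back than shut.
Start: joints at [-1.247, 0.238, -0.013, 1.319, 0, 1.571], TCP at [167.025, -497.678, 253.276] pointing down, gripper open.
Joint ranges: [-2.66, 2.66], [-1.03, 1.9], [-1.14, 1.46], [-1.82, 2.27], [-1.45, 1.34], [-3.14, 3.14]. Speed limits (rad/s): [2.22, 2.22, 2.79, 3.14, 3.14, 3.14].

## Interface

Orientations are given as a rotation vector (axis times angle).
In Python, from cell import state, cams, workorder, manip gives the robot as it stands. The module is installed in compiled form; this text tells all that it offers.
- The arm moves only by the tool servo_tool, never from a script. Its argument "rows" is a list of rows, each a list of 5 numbers: the closure, from -1 (fully open) to 1 (shut), then the shift along the tool's x, y, z in cm, then the turn about the tool's z in degrees. In form: [[fingers, tx, ty, tz, spin], ...]. A call has 1 to 20 rows; each row is the pose to reach, as a shift and turn from the pose commanded when the call began, along the tool's axes at that moment; what a row does not reach only later rows make up. A row lasts 1/8 s, in which the tool goes at most 62.5 mm and 10.7 degrees, less where a joint would pass 70% of its speed; a pose out of reach is approached as far as the arm can. A call with a gripper value outside its range is refused whole. The fingers move at their own pace and stop on an object; "force" is the grip in N (left out, the last holds). Time passes only in rows, so rows that repeat a pose let the fingers close. It gives the time, the measured TCP pose, the force, the opening and the grip force at its end, in the units of the state.
- state(): the state, without advancing time (a new reading comes with each control period).
- cams.camera(name): name is "scene" or "top" or "wrist"; returns a dict with "frame" (480x640x3 uint8, blue, green, red), "intrinsics" (3x3 intrinsics, pixels), "R" (3x3) and "t" (3): a world point X has camera coordinates R X + t. Camera axes: x right, y down, z forward; pixel columns grow to the right and rows downward; lengths in mm; the calibration is good to about 2 mm. The wrist camera is an equidistant fisheye: a pixel r from the principal point sees the ray r / f radians off the axis. A picture is of the moment at which its call begins. There is no depth.
- workorder.sign_off(): hands the job in; it is judged then, once.
Trained networks look in a picture, given as the dict that the camera call returned (one of the last four; its "shot" number tells which), for a name from the list of things; names that differ only in an ending like _2 or _b are one class to them, and where a whole thing is asked for, a point or a joint stands for the part that bears it (a point fixed in the world has none). Each returns a list of dicts, best first, with "p" (0 to 1); they miss things now and then, are a little off and sometimes report something else, mostly with a low value. They report only what shows in the picture. A call takes as long as a camera call.
- cams.search_frame(picture, target): "position" ([x, y, z] in mm, in world coordinates, good to about 4 mm: the middle of the surface that is visible of it).
- cams.trace(picture, target): "mask" (480x640 bool, what is visible of it).
- cams.place_of(picture, target): "position" ([x, y, z] in mm, in world coordinates, good to about 4 mm: a listed point, or the origin of a listed thing).
The state is a dict: "time": time; "q": joint angles; "qd": joint speeds; "joint_efforts": joint torques, N m; "tcp_pos": TCP position; "ee_rot": TCP orientation; "wrist_force": force on the tool from outside, world axes, zero at the start; "wrist_torque": the same for the moment, N m; "width": finger opening in mm; "grip_force": force on a finger pad.
Only numpy, scipy, OpenCV 4.12 (cv2) and the standard library are available. Lean on these libraries where they do the work, as an engineer would, in place of code of your own. Each camera call takes 0.05 s, during which the arm holds its last target. There are 200 camera calls.

## Task

Two washed drive stems of the food processor stand on the counter: put the short one away on the short peg of the accessory caddy, all the way down, and let go of it. Then fit the tall one over the steel spindle in the middle of the grey bowl: press it down until it clicks, keep pressing past the click until it sits fully home on the rubber washer, and finish like that, with the gripper still on the stem and firmly pressing it down (do not let go). Leave the jar, the clear pusher, the spatula and the scraper where they are.

Things in the scene. Friction and masses are not known exactly. Their poses are not given: they have to be found in the camera images.
- tall_stem: Tall drive stem, dark grey plastic, 71 g, standing free on its open foot. Foot collar 38 mm wide to 20 mm, small ribs to 44 mm, then a plain round 30 mm shaft to 120 mm (solid above 75), and a 12 mm pin to 126 mm. Hollow from below: 75 mm deep bore of 22 mm, with a rounded snap lip (22 mm hole) in the mouth and a groove above it. Origin: centre of its underside; z up its axis.
- short_stem: Short drive stem, like the tall one in all but length: 84 mm tall, 57 g, plain 30 mm shaft from 44 to 78 mm (solid above 50), pin to 84 mm, bore 50 mm deep. Standing free on its open foot. Origin: centre of its underside; z up its axis.
- bowl: Grey plastic food processor bowl, open at the top, fixed on its non-slip foot: 100 mm high, 180 mm across the rim, wall 4 mm, inner floor at 6 mm, loop handle towards its +y out to 138 mm from the axis. Origin: centre of its underside. On its axis stands the steel spindle.
- spindle (a point): Tip of the steel spindle (the stud) on the bowl's axis, 62 mm above the counter. Spindle 20 mm in diameter, tapered over its top 7 mm, with four sprung steel balls standing out 3 mm near its foot. z up.
- seat (a point): On the spindle's axis, at the top of the rubber washer, 17 mm above the counter: the tall stem's origin when fully home. z up. The stem's lip meets the balls with its foot 10 mm above this; the push needed rises to about 10 N near 8 mm, falls to nothing near 5 mm (the click), and from there the balls draw the stem down with up to 8 N until it lands hard on the washer.
- seal: Black rubber washer round the spindle's foot, 39 mm in diameter, 3 mm thick, part of the bowl. Origin: centre of its underside, 14 mm above the counter.
- caddy: Pale plastic accessory caddy, fixed: tray 160 mm (its x) by 84 mm (its y), floor 10 mm thick, rim 6 mm higher, two upright 18 mm pegs with tapered tops on its x axis, 40 mm either side of the middle. Origin: centre of its underside.
- short_peg (a point): Centre of the foot of the short peg (40 mm high), on the tray's floor, 10 mm above the counter, towards the caddy's -x. A stem fully down on this peg has its origin here. z up.
- tall_peg (a point): Centre of the foot of the tall peg (66 mm high), on the tray's floor, towards the caddy's +x. It stays empty.
- jar: Bystander: closed glass jar, 72 mm in diameter, 115 mm tall, upright. Origin: centre of its underside.
- pusher: Bystander: clear plastic feed-chute pusher, upright, 64 by 42 mm, with an 82 by 58 mm flange on top, 120 mm tall. Origin: centre of its underside.
- spatula: Bystander: stainless steel spatula, 280 mm long, lying flat, handle to its -x. Origin: under its middle.
- scraper: Bystander: green hard silicone scraper, about 230 mm long, 12 mm thick, lying flat; blade to its +x. Origin: under its middle.

How it is judged:
By the outcome, as a careful person would: the job done as asked, in the order asked, and still so for the second after the job is handed in, while the arm keeps its last pose, push and grip.
It also fails if it takes over 48 s, if anything falls off the work surface, if the arm or the gripper's body presses on something with over 40 N, if the wrist force passes 120 N, or if a joint passes its speed limit or range.

## Working session

There is one attempt and no reset: what is moved stays moved. The work goes in short steps, Python scripts to look and compute and a tool call to move; the robot and the scene stay as the last step left them, time stands still between calls to the robot, and variables do not carry over. Pictures are saved under pics/ and viewed, at most 11 in all, crops included, and the job is handed in when it is done.

Besides the shell and the picture viewer there is one more tool, called after "Emit:" in YAML: its name, and indented under it one key for each argument. servo_tool: Moves the arm, as the interface text tells. Its arguments: {"type":"object","properties":{"rows":{"type":"array","items":{"type":"array","items":{"type":"number"}}},"force":{"type":"number"}},"required":["rows"]}

```bash
mkdir -p pics; cat > a.py <<'E'
from cell import state, cams, workorder, manip
import numpy as np, cv2
np.set_printoptions(precision=1,suppress=True)
E
python3 - <<'E'
from a import *
s=state();print(s['time'],s['tcp_pos'],s['ee_rot'],s['wrist_force'],s['width'],manip.nose_length)
for c in ['scene','top']:
    p=cams.camera(c);cv2.imwrite(f'pics/{c}0.png',p['frame'])
    print(c,p['intrinsics'][0],-p['R'].T@p['t'])
    for n in ['tall_stem','short_stem','bowl','spindle','seat','short_peg','tall_peg','caddy','jar','pusher','spatula','scraper']:
        print(n,[(np.array(d['position']),round(d['p'],2)) for d in cams.place_of(p,n)[:2]])
E
```

```text
0.0 [ 166.9 -497.4  252.7] [-3.1 -0.5  0. ] [-0.1  0.1 -0.2] 85.3576570361809 22.0
scene [483.3   0.  317.3] [917.9 387.  918. ]
tall_stem [(array([458.7, -45.7,  -1. ]), 0.74), (array([613.9, -16.1,   0.3]), 0.63)]
short_stem [(array([610.7, -15.2,   5.2]), 0.95)]
bowl [(array([499.2, 177. ,  -3.2]), 0.85), (array([611. , -11. ,   1.6]), 0.3)]
spindle [(array([506. , 177.4,  60.4]), 0.78)]
seat [(array([509. , 179.6,  18.5]), 0.96), (array([307.8, 261.9,   0.8]), 0.43)]
short_peg [(array([ 454.4, -325.4,    9. ]), 0.61)]
tall_peg [(array([ 537.3, -325.1,   12.7]), 0.83), (array([503.9, 176.6,  19.3]), 0.55)]
caddy [(array([ 497.5, -322.7,    0.3]), 0.77)]
jar [(array([ 540.5, -324.2,   11.5]), 0.28)]
pusher [(array([305.5, 260.9,   0.9]), 0.6)]
spatula [(array([ 746. , -212.2,   -1.2]), 0.76)]
scraper [(array([ 285.6, -229.5,   -0.9]), 0.9)]
top [589.5   0.  316.9] [ 341.8  -13.7 1308.7]
tall_stem [(array([453.3, -45.5,   4.3]), 0.57)]
short_stem [(array([611.3, -16.9,   2.3]), 0.64)]
bowl [(array([501.6, 175.5,  -2.4]), 0.66)]
spindle []
seat [(array([497.8, 179.4,  19.2]), 0.91)]
short_peg [(array([ 454.7, -325.9,   16.4]), 0.82)]
tall_peg [(array([ 534.9, -327.6,    9.4]), 0.92)]
caddy [(array([ 498.7, -323.2,    2.2]), 0.82), (array([610.4, -14.5,   3.6]), 0.3)]
jar [(array([767.9, 101.7,  -3.3]), 0.73), (array([503.9, 179.9,  60.8]), 0.73)]
pusher [(array([300. , 256.9,  -4.1]), 0.61)]
spatula [(array([ 744.9, -211.7,    2.1]), 0.73)]
scraper [(array([ 284. , -228.5,   -0.6]), 0.97)]
```

View pics/scene0.png

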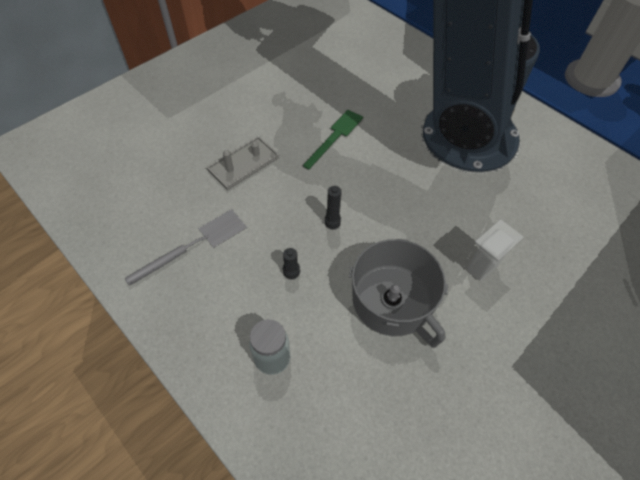

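View pics/top0.png

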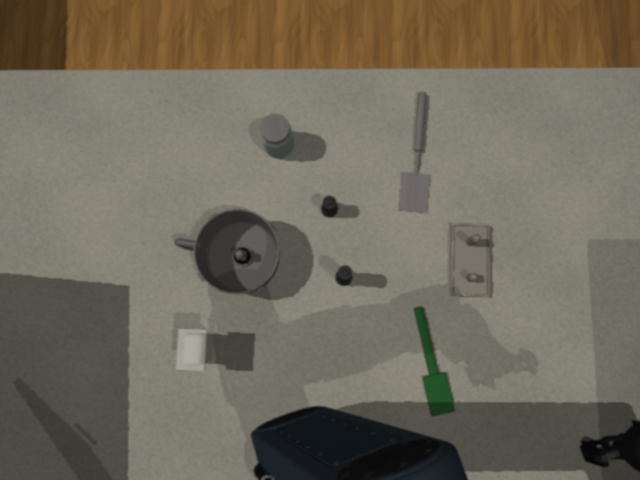

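The scene image shows the tall stem at (333,220), the short one at (290,270), the bowl at (398,290) and the caddy at (243,165). These agree with the networks, and with the top view. I'll go above the short stem next.

```bash
cat >> a.py <<'E'
from scipy.spatial.transform import Rotation as Ro
def to(x,y,z,ang=0):
    "shift in tool axes (cm) and spin (deg) to get the TCP to x,y,z with tool x at ang deg in world"
    s=state();R=Ro.from_rotvec(s['ee_rot']).as_matrix()
    d=R.T@(np.array([x,y,z])-s['tcp_pos'])/10
    a=np.degrees(np.arctan2(R[1,0],R[0,0]))
    print('t',s['time'],'tcp',np.array(s['tcp_pos']),'toolz',np.round(R[:,2],3),'F',np.array(s['wrist_force']),'w',s['width'])
    print('shift',np.round(d,2),'spin',round((a-ang+180)%360-180,1))
E
python3 -c "
from a import *
to(611,-16,190)"
```

```text
t 1.3 tcp [ 167.  -497.7  253.3] toolz [-0.  0. -1.] F [ 0.2 -0.6  0.1] w 85.7344328602953
shift [ 57.4 -31.5   6.3] spin 18.6
```

Emit:
servo_tool:
  rows:
    - [-1,57.4,-31.5,6.3,18.6]
    - [-1,57.4,-31.5,6.3,18.6]
    - [-1,57.4,-31.5,6.3,18.6]
    - [-1,57.4,-31.5,6.3,18.6]
    - [-1,57.4,-31.5,6.3,18.6]
    - [-1,57.4,-31.5,6.3,18.6]
    - [-1,57.4,-31.5,6.3,18.6]
    - [-1,57.4,-31.5,6.3,18.6]
    - [-1,57.4,-31.5,6.3,18.6]
    - [-1,57.4,-31.5,6.3,18.6]
    - [-1,57.4,-31.5,6.3,18.6]
    - [-1,57.4,-31.5,6.3,18.6]
    - [-1,57.4,-31.5,6.3,18.6]
    - [-1,57.4,-31.5,6.3,18.6]
    - [-1,57.4,-31.5,6.3,18.6]
    - [-1,57.4,-31.5,6.3,18.6]

```text
time: 3.3
tcp_pos: [610.7, -17.0, 190.6]
ee_rot: [-3.142, 0.003, -0.001]
wrist_force: [-0.3, -0.5, -0.4]
width: 85.2
grip_force: 0.0
```

```bash
python3 - <<'E'
from a import *
p=cams.camera('wrist');cv2.imwrite('pics/w1.png',p['frame'])
print(p['intrinsics'],-p['R'].T@p['t'],p['R'])
for n in ['tall_stem','short_stem']:
    print(n,[(np.array(d['position']),round(d['p'],2)) for d in cams.place_of(p,n)[:2]])
    m=cams.trace(p,n)
    for d in m[:1]:
        ys,xs=np.nonzero(d['mask']);print(d['p'],xs.min(),xs.max(),ys.min(),ys.max())
to(611,-16,190)
E
```

```text
[[371.6   0.  324.2]
 [  0.  371.6 245.6]
 [  0.    0.    1. ]] [689.9 -16.6 310.1] [[-0.  -1.  -0. ]
 [-0.9  0.   0.3]
 [-0.3  0.  -0.9]]
tall_stem [(array([454.4, -50.5,   2.7]), 0.73), (array([500.3, 179.8,  12.7]), 0.54)]
0.71 335 374 353 421
short_stem [(array([612.7, -10.6,  -3.3]), 0.69)]
0.74 472 496 431 479
t 3.55 tcp [610.9 -16.5 190.3] toolz [-0.  0. -1.] F [ 0.4 -0.3 -0.3] w 85.64748467309649
shift [ 0.  -0.1  0. ] spin -0.1
```

View pics/w1.png

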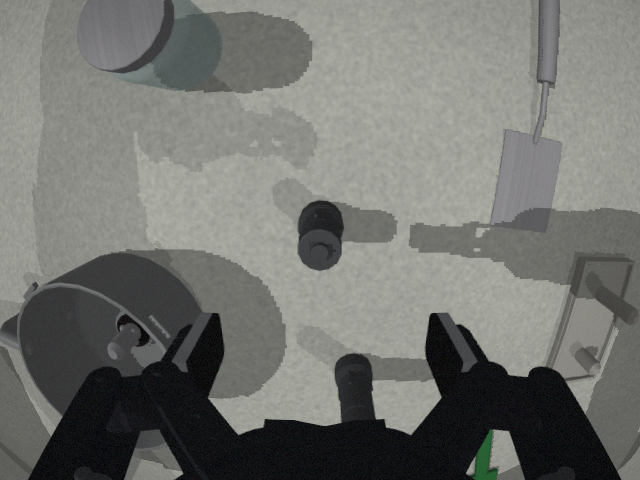

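The wrist view shows the short stem's top at (320,250), the tall stem at (353,360), the spindle tip at about (118,348) and the peg tips at about (628,312) and (597,369).

```bash
cat >> a.py <<'E'
def ray(p,u,v,z,fish=True):
    K=p['intrinsics'];a=np.array([(u-K[0,2])/K[0,0],(v-K[1,2])/K[1,1]])
    if fish:
        r=np.linalg.norm(a);d=np.array([*(a/r*np.sin(r)),np.cos(r)])
    else: d=np.array([*a,1])
    d=p['R'].T@d;c=-p['R'].T@p['t'];return c+d*(z-c[2])/d[2]
E
python3 - <<'E'
from a import *
p=cams.camera('wrist')
for n,u,v,z in [('short top',320,250,78),('short pin',319,253,84),('foot',321,217,10),('spindle',118,348,62),('tallpeg',628,312,76),('shortpeg',597,369,50)]: print(n,ray(p,u,v,z))
E
```

```text
short top [610.7 -13.1  78. ]
short pin [610.7 -12.5  84. ]
foot [616.4 -13.2  10. ]
spindle [511.6 170.4  62. ]
tallpeg [ 546.1 -304.6   76. ]
shortpeg [ 460.1 -317.6   50. ]
```

Emit:
servo_tool:
  rows:
    - [-1,0,-0.25,4,0]
    - [-1,0,-0.25,8,0]
    - [-1,0,-0.25,11,0]
    - [-1,0,-0.25,12.2,0]
    - [-1,0,-0.25,12.2,0]
    - [1,0,-0.25,12.2,0]
    - [1,0,-0.25,12.2,0]
    - [1,0,-0.25,12.2,0]
    - [1,0,-0.25,12.2,0]
    - [1,0,-0.25,12.2,0]
    - [1,0,-0.25,12.2,0]
    - [1,0,-0.25,12.2,0]
    - [1,0,-0.25,12.2,0]
  force: 45

```text
time: 5.22
tcp_pos: [611.4, -13.8, 69.2]
ee_rot: [-3.141, 0.001, -0.002]
wrist_force: [-0.5, 1.6, 5.8]
width: 28.7
grip_force: 44.1
```

Emit:
servo_tool:
  rows:
    - [1,0,0,-4,0]
    - [1,0,0,-10,0]
    - [1,0,0,-11,0]
    - [1,-3,6,-11,0]
    - [1,-6,12,-11,0]
    - [1,-9,18,-11,0]
    - [1,-12,24,-11,0]
    - [1,-14.5,29,-11,0]
    - [1,-15.7,31.2,-11,0]
    - [1,-15.7,31.2,-11,0]
    - [1,-15.7,31.2,-11,0]

```text
time: 6.6
tcp_pos: [453.5, -325.4, 177.7]
ee_rot: [-3.141, 0.002, 0.001]
wrist_force: [0.4, 0.2, 0.1]
width: 28.7
grip_force: 44.7
```

```bash
python3 - <<'E'
from a import *
to(454.5,-325.6,120)
for c in ['wrist','scene']:
    p=cams.camera(c);cv2.imwrite(f'pics/{c}2.png',p['frame'])
    for n in ['short_stem','short_peg','tall_peg']:
        print(n,[(np.array(d['position']),round(d['p'],2)) for d in cams.place_of(p,n)[:2]])
    np.savez(f'{c}2.npz',K=p['intrinsics'],R=p['R'],t=p['t'])
E
python3 - <<'E'
import cv2
a=cv2.imread('pics/wrist2.png');b=cv2.imread('pics/scene2.png')[90:240,150:350]
b=cv2.resize(b,(800,600),interpolation=cv2.INTER_CUBIC);cv2.imwrite('pics/s2c.png',b)
E
```

```text
t 6.6 tcp [ 453.5 -325.4  177.7] toolz [-0.  0. -1.] F [0.4 0.2 0.1] w 28.67742772450526
shift [0.1 0.  5.8] spin -0.1
short_stem []
short_peg [(array([ 456.1, -323.2,   10.7]), 0.59)]
tall_peg []
short_stem [(array([ 453.3, -327.1,  108.4]), 0.87)]
short_peg [(array([ 456.3, -320.1,    6.7]), 0.97)]
tall_peg [(array([ 539.2, -325.6,   13.4]), 0.81)]
```

View pics/wrist2.png

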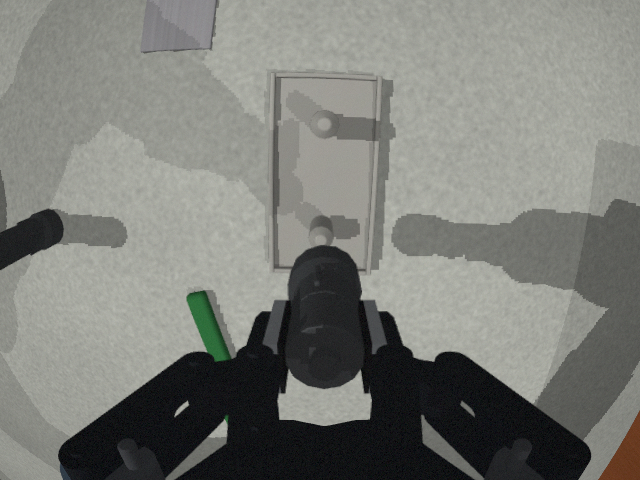

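View pics/s2c.png

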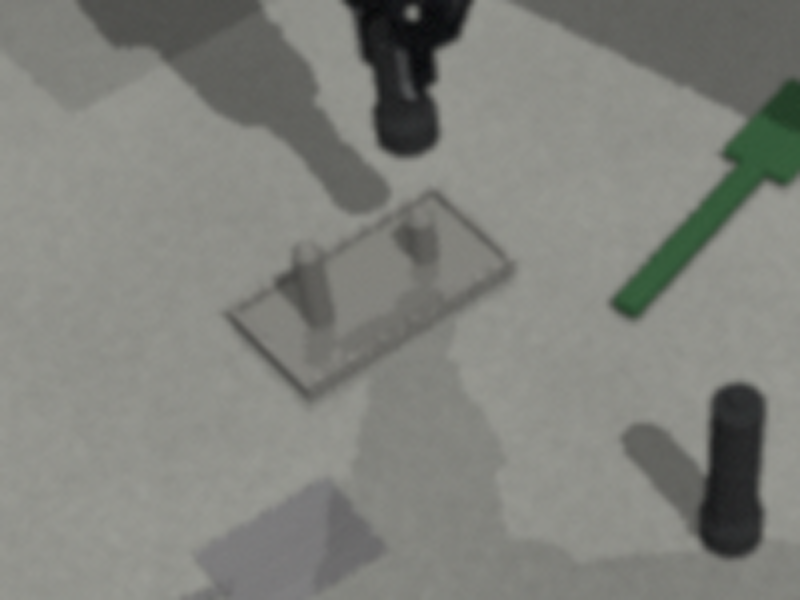

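The wrist view shows the held stem: foot edge at (323,246), pin about (324,362), short peg tip (320,238) and tall peg tip (324,124). The stem sits straight in the jaws.

```bash
python3 - <<'E'
from a import *
p=dict(np.load('wrist2.npz'));p={'intrinsics':p['K'],'R':p['R'],'t':p['t']}
s=dict(np.load('scene2.npz'));s={'intrinsics':s['K'],'R':s['R'],'t':s['t']}
for n,u,v,z in [('tallpeg',324,124,76),('shortpeg',320,239,50),('rim TL',270,73,16),('rim TR',380,77,16),('rim BL',274,270,16),('rim BR',369,272,16),('foot front edge',323,246,109),('pin',324,362,193)]: print(n,ray(p,u,v,z))
f=lambda u,v:(150+u/4,90+v/4)
print('scene')
for n,u,v,z in [('tallpeg',307,246,76),('shortpeg',424,206,50),('shortpeg foot',428,260,10),('tall foot',320,324,10),('stem foot low edge mid',407,140,109),('stem foot near',407,155,109)]:print(n,ray(s,*f(u,v),z,False))
# sides of stem in wrist: project predicted circle extents
def proj(p,X):
    c=p['R']@X+p['t'];r=np.arctan2(np.hypot(*c[:2]),c[2]);return p['intrinsics'][:2,2]+371.6*r*c[:2]/np.hypot(*c[:2])
for z in (109,187): 
    for x,y in((0,0),(19,0),(0,19),(0,-19),(15,0),(-15,0)): print(z,x,y,proj(p,np.array([453.5+x,-325.4+y,z])))
E
```

```text
tallpeg [ 534.6 -324.7   76. ]
shortpeg [ 456.1 -321.7   50. ]
rim TL [ 575.  -284.6   16. ]
rim TR [ 571.7 -366.3   16. ]
rim BL [ 419.  -283.3   16. ]
rim BR [ 417.1 -361.3   16. ]
foot front edge [ 470.5 -324.1  109. ]
pin [ 456.6 -324.7  193. ]
scene
tallpeg [ 534.3 -321.5   76. ]
shortpeg [ 450.1 -321.1   50. ]
shortpeg foot [ 455.9 -316.4   10. ]
tall foot [ 537.4 -320.7   10. ]
stem foot low edge mid [ 456.  -320.4  109. ]
stem foot near [ 463.6 -310.9  109. ]
109 0 0 [325.5 275.4]
109 19 0 [325.5 242.4]
109 0 19 [291.  275.3]
109 0 -19 [360.1 275.2]
109 15 0 [325.5 249.5]
109 -15 0 [325.5 299.8]
187 0 0 [326.  359.1]
187 19 0 [326.  313.4]
187 0 19 [273.4 358.5]
187 0 -19 [378.5 358.3]
187 15 0 [326.  323.6]
187 -15 0 [326.  390.4]
```

Emit:
servo_tool:
  rows:
    - [1,0.3,-0.25,3,0]
    - [1,0.3,-0.25,4.8,0]
    - [1,0.3,-0.25,4.8,0]
    - [1,0.3,-0.25,4.8,0]

```text
time: 7.5
tcp_pos: [457.1, -323.4, 131.0]
ee_rot: [3.141, -0.001, 0.001]
wrist_force: [-0.6, 0.2, -0.8]
width: 28.9
grip_force: 44.7
```

```bash
python3 - <<'E'
from a import *
to(456,-323,80)
p=cams.camera('wrist');q=cams.camera('scene')
a=cv2.resize(p['frame'][150:400,220:430],(420,500),interpolation=cv2.INTER_CUBIC)
b=cv2.resize(q['frame'][110:210,195:271],(380,500),interpolation=cv2.INTER_CUBIC)
cv2.imwrite('pics/c3.png',np.hstack([a,b]))
for pp in (p,q):
  for n in ['short_peg','tall_peg','short_stem']: print(n,[(np.array(d['position']),round(d['p'],2)) for d in cams.place_of(pp,n)[:1]])
np.savez('w3.npz',intrinsics=p['intrinsics'],R=p['R'],t=p['t'])
E
```

```text
t 7.5 tcp [ 457.1 -323.4  131. ] toolz [ 0. -0. -1.] F [-0.6  0.2 -0.8] w 28.877519188398995
shift [-0.1 -0.1  5.1] spin -0.0
short_peg [(array([ 455.6, -326.1,    9.7]), 0.73)]
tall_peg [(array([ 538.1, -325.3,   11. ]), 0.81)]
short_stem []
short_peg [(array([ 457.4, -322.1,    9.3]), 0.89)]
tall_peg [(array([ 540.5, -326. ,   15.6]), 0.71)]
short_stem [(array([ 457.6, -322.4,   61.1]), 0.8)]
```

View pics/c3.png

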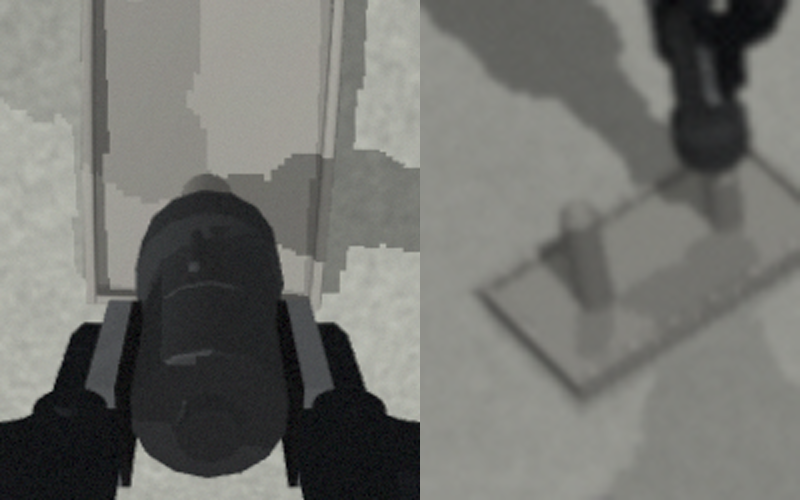

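Peg and stem line up in both crops: peg base at (208,180) against the stem centreline at 209. I'll lower it.

Emit:
servo_tool:
  rows:
    - [1,-0.1,0,0.8,0]
    - [1,-0.1,0,1.3,0]
    - [1,-0.1,0,1.7,0]
    - [1,-0.1,0,2.1,0]
    - [1,-0.1,0,2.5,0]
    - [1,-0.1,0,2.5,0]

```text
time: 8.65
tcp_pos: [455.6, -323.2, 104.9]
ee_rot: [-3.141, 0.001, 0.001]
wrist_force: [-0.7, -0.1, -0.3]
width: 28.8
grip_force: 44.7
```

Emit:
servo_tool:
  rows:
    - [1,0,0,0.8,0]
    - [1,0,0,1.5,0]
    - [1,0,0,2.0,0]
    - [1,0,0,2.3,0]
    - [1,0,0,2.5,0]
    - [1,0,0,2.7,0]
    - [1,0,0,2.7,0]

```text
time: 9.52
tcp_pos: [455.8, -323.3, 79.2]
ee_rot: [3.141, -0.001, 0.001]
wrist_force: [-0.6, 0.8, 7.1]
width: 28.6
grip_force: 45.5
```

Emit:
servo_tool:
  rows:
    - [-1,0,0,0,0]
    - [-1,0,0,0,0]
    - [-1,0,0,0,0]
    - [-1,0,0,0,0]
    - [-1,0,0,0,0]
    - [-1,0,0,-3,0]
    - [-1,0,0,-8,0]
    - [-1,0,0,-12,0]
    - [-1,0,-6,-12,0]
    - [-1,0,-12,-12,0]
    - [-1,0,-18,-12,0]
    - [-1,0,-24,-12,0]
    - [-1,0,-27.6,-12,0]
    - [-1,0,-27.6,-12,0]
    - [-1,0,-27.6,-12,0]

```text
time: 11.4
tcp_pos: [456.0, -47.5, 198.4]
ee_rot: [3.141, -0.0, 0.0]
wrist_force: [-0.2, -1.0, -0.7]
width: 85.3
grip_force: 0.0
```

```bash
python3 - <<'E'
from a import *
to(455,-47,101)
p=cams.camera('wrist');q=cams.camera('scene')
b=cv2.resize(q['frame'][110:210,195:271],(380,480),interpolation=cv2.INTER_CUBIC)
a=p['frame'][:,110:530]
cv2.imwrite('pics/c4.png',np.hstack([a,b]))
for pp in (p,q):
  for n in ['short_stem','tall_stem','spindle','seat']: print(n,[(np.array(d['position']),round(d['p'],2)) for d in cams.place_of(pp,n)[:1]])
np.savez('w4.npz',intrinsics=p['intrinsics'],R=p['R'],t=p['t'])
E
```

```text
t 11.4 tcp [456.  -47.5 198.4] toolz [ 0. -0. -1.] F [-0.2 -1.  -0.7] w 85.2759556939536
shift [-0.1 -0.1  9.7] spin -0.0
short_stem [(array([ 456. , -325.8,    7.2]), 0.94)]
tall_stem [(array([504.8, 180. ,  13.2]), 0.69)]
spindle [(array([501.2, 177.7,  64.4]), 0.58)]
seat [(array([500.6, 183.1,  16.4]), 0.75)]
short_stem [(array([ 455.4, -321.1,    9.1]), 0.73)]
tall_stem [(array([455.5, -47.9,   2.2]), 0.73)]
spindle [(array([506.9, 180.3,  63.2]), 0.58)]
seat [(array([506.7, 181.2,  19.7]), 0.89)]
```

View pics/c4.png

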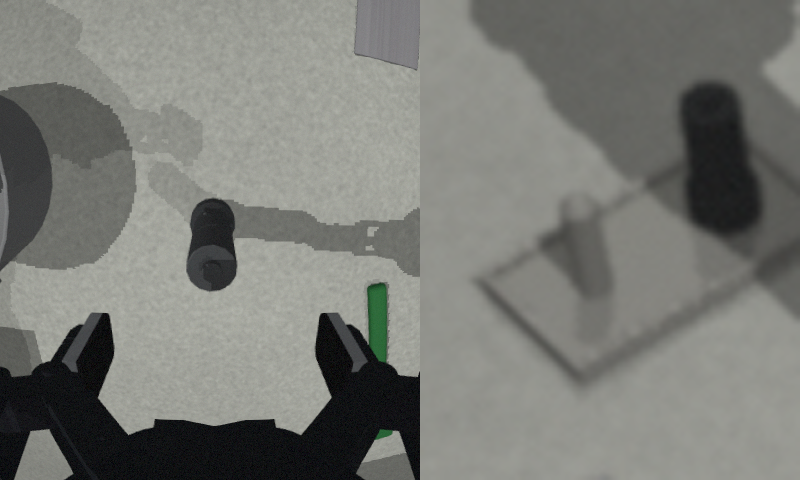

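The short stem stands fully down on the short peg. In the wrist view the tall stem's top is at (322,267) and its pin at (322,272).

```bash
python3 - <<'E'
from a import *
p=dict(np.load('w4.npz'))
for a in [(322,267,120),(322,271,126),(323,214,10)]: print(ray(p,*a))
E
```

```text
[457.2 -45.6 120. ]
[457.2 -45.6 126. ]
[462.1 -45.9  10. ]
```

Emit:
servo_tool:
  rows:
    - [-1,0.1,-0.15,4,0]
    - [-1,0.1,-0.15,7,0]
    - [-1,0.1,-0.15,9,0]
    - [-1,0.1,-0.15,9.7,0]
    - [-1,0.1,-0.15,9.7,0]
    - [1,0.1,-0.15,9.7,0]
    - [1,0.1,-0.15,9.7,0]
    - [1,0.1,-0.15,9.7,0]
    - [1,0.1,-0.15,9.7,0]
    - [1,0.1,-0.15,9.7,0]
    - [1,0.1,-0.15,9.7,0]
    - [1,0.1,-0.15,9.7,0]
    - [1,0.1,-0.15,9.7,0]
  force: 100

```text
time: 13.52
tcp_pos: [457.3, -45.8, 102.0]
ee_rot: [-3.142, 0.001, -0.002]
wrist_force: [-1.2, -0.2, 6.3]
width: 28.2
grip_force: 98.0
```

Emit:
servo_tool:
  rows:
    - [1,0,0,-4,0]
    - [1,0,0,-9,0]
    - [1,0,0,-13,0]
    - [1,1,-5,-13,0]
    - [1,2.5,-11,-13,0]
    - [1,3.6,-17,-13,0]
    - [1,4.4,-21,-13,0]
    - [1,4.6,-22.4,-13,0]
    - [1,4.6,-22.4,-13,0]
    - [1,4.6,-22.4,-13,0]

```text
time: 14.78
tcp_pos: [511.8, 57.7, 231.3]
ee_rot: [-3.09, -0.133, 0.007]
wrist_force: [0.3, 0.3, -1.0]
width: 28.3
grip_force: 98.8
```

```bash
python3 - <<'E'
from a import *
to(503,178,180)
p=cams.camera('wrist');q=cams.camera('scene')
b=cv2.resize(q['frame'][190:350,330:460],(390,480),interpolation=cv2.INTER_CUBIC)
a=p['frame'][:,110:520]
cv2.imwrite('pics/c5.png',np.hstack([a,b]))
for pp in (p,q,cams.camera('top')):
  for n in ['tall_stem','spindle','seat','bowl']: print(n,[(np.array(d['position']),round(d['p'],2)) for d in cams.place_of(pp,n)[:1]])
np.savez('w5.npz',intrinsics=p['intrinsics'],R=p['R'],t=p['t'])
np.savez('s5.npz',intrinsics=q['intrinsics'],R=q['R'],t=q['t'])
E
```

```text
t 14.775 tcp [511.8  57.7 231.3] toolz [-0.  0. -1.] F [ 0.3  0.3 -1. ] w 28.297507938790993
shift [  0.2 -11.8   5.7] spin 4.9
tall_stem [(array([506.9,  61. , 132.2]), 0.93)]
spindle [(array([503.9, 176.5,  69.8]), 0.83)]
seat [(array([498.2, 183. ,  15.7]), 0.83)]
bowl [(array([500.8, 179.3,  -3.4]), 0.56)]
tall_stem [(array([509.7,  60.5, 129.2]), 0.85)]
spindle [(array([506.4, 180.7,  64.7]), 0.97)]
seat [(array([508.1, 183.7,  21.1]), 0.8)]
bowl [(array([498.8, 180.4,  -0.5]), 0.95)]
tall_stem []
spindle [(array([503.1, 179.9,  59.7]), 0.83)]
seat [(array([497. , 179.7,  20.4]), 0.83)]
bowl [(array([501. , 180.3,   0.6]), 0.78)]
```

View pics/c5.png

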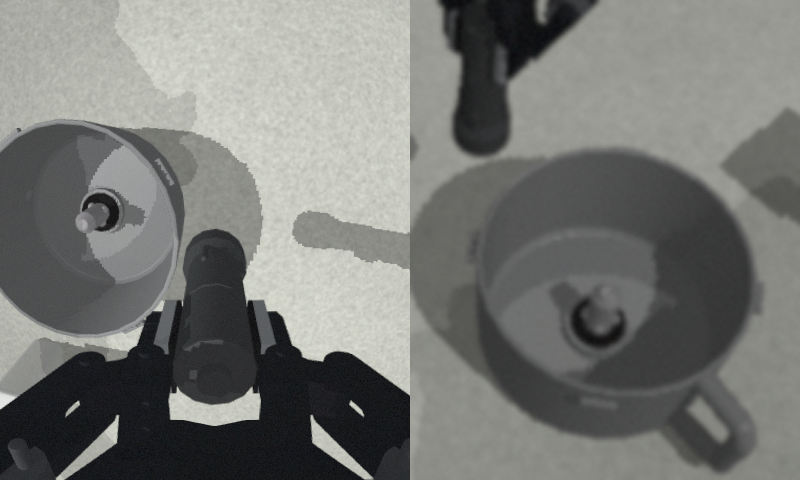

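The wrist view shows the spindle tip at about (196,222). The scene view shows it at about (395,287). The arm lags short of its target, so I'll check the joints.

```bash
python3 - <<'E'
from a import *
s=state();print(np.round(s['q'],3),np.round(s['qd'],3))
p=dict(np.load('w5.npz'));q=dict(np.load('s5.npz'))
print(ray(p,196,222,62),ray(p,209,211,17),ray(q,395,287,62,False),ray(q,330+(598-410)/3,190+325/3,17,False))
to(503,178,190,-10)
E
```

```text
[ 0.1  0.2 -0.1  1.3  0.   3.1] [ 0.  0.  0.  0. -0.  0.]
[504.7 175.7  62. ] [503.4 180.   17. ] [503.3 179.2  62. ] [504.5 182.5  17. ]
t 15.525 tcp [511.7  58.  231.3] toolz [-0.  0. -1.] F [-0.1  0.1 -1.1] w 28.239465040078215
shift [  0.2 -11.8   4.7] spin 15.0
```

Emit:
servo_tool:
  rows:
    - [1,0,0,0,-10]
    - [1,0,-1,0,-20]
    - [1,0,-4,0,-30]
    - [1,0.1,-7,0,-35]
    - [1,0.2,-10,0,-35]
    - [1,0.3,-11.9,0,-35]
    - [1,0.3,-11.9,0,-35]
    - [1,0.3,-11.9,0,-35]

```text
time: 16.52
tcp_pos: [504.4, 176.2, 237.0]
ee_rot: [-2.908, -1.057, -0.016]
wrist_force: [-0.4, -0.5, -0.3]
width: 27.8
grip_force: 98.5
```

```bash
python3 - <<'E'
from a import *
to(504,179,190,40)
print(np.round(state()['q'],3).tolist())
E
```

```text
t 16.525 tcp [504.4 176.2 237. ] toolz [-0.  0. -1.] F [-0.4 -0.5 -0.3] w 27.823879904463265
shift [ 0.  -0.1  4.7] spin -0.1
[0.31, 0.254, -0.035, 1.274, 0.048, 2.755]
```

```bash
cat >> a.py <<'E'
def tilt():
    s=state();R=Ro.from_rotvec(s['ee_rot']).as_matrix()
    print('toolz mrad',R[:2,2]*1000,'yaw',np.degrees(np.arctan2(R[1,0],R[0,0])),'q',np.round(s['q'],3).tolist(),'tcp',np.array(s['tcp_pos']),'t',s['time'])
E
python3 -c "
from a import *
tilt()"
```

```text
toolz mrad [-6.7 48.3] yaw 39.92982265297912 q [0.31, 0.254, -0.035, 1.274, 0.048, 2.755] tcp [504.4 176.2 237. ] t 16.525
```

The joint-6 limit left the tool tilted by about 48 mrad towards +y. I'll spin to the other end of joint 6 and use the mirrored limit to take the tilt out again.

Emit:
servo_tool:
  rows:
    - [1,0,0,0,-10]
    - [1,0,0,0,-20]
    - [1,0,0,0,-30]
    - [1,0,0,0,-40]
    - [1,0,0,0,-50]
    - [1,0,0,0,-60]
    - [1,0,0,0,-70]
    - [1,0,0,0,-80]
    - [1,0,0,0,-90]
    - [1,0,0,0,-100]
    - [1,0,0,0,-110]
    - [1,0,0,0,-120]
    - [1,0,0,0,-130]
    - [1,0,0,0,-140]
    - [1,0,0,0,-150]
    - [1,0,0,0,-160]
    - [1,0,0,0,-170]
    - [1,0,0,0,-180]
    - [1,0,0,0,-190]
    - [1,0,0,0,-200]

```text
time: 19.02
tcp_pos: [504.6, 175.6, 237.1]
ee_rot: [-1.566, 2.701, 0.071]
wrist_force: [0.9, -0.8, -1.6]
width: 28.0
grip_force: 98.4
```

Emit:
servo_tool:
  rows:
    - [1,0,0,0,-10]
    - [1,0,0,0,-20]
    - [1,0,0,0,-30]
    - [1,0,0,0,-40]
    - [1,0,0,0,-50]
    - [1,0,0,0,-60]
    - [1,0,0,0,-70]
    - [1,0,0,0,-80]
    - [1,0,0,0,-90]
    - [1,0,0,0,-100]
    - [1,0,0,0,-110]
    - [1,0,0,0,-120]
    - [1,0,0,0,-130]
    - [1,0,0,0,-130]

```text
time: 20.78
tcp_pos: [504.6, 175.8, 237.2]
ee_rot: [-3.081, -0.265, 0.003]
wrist_force: [0.2, -0.9, -1.7]
width: 27.9
grip_force: 98.4
```

```bash
python3 -c "
from a import *
tilt();to(506,150,235,90)"
```

```text
toolz mrad [-6.4 48.6] yaw 9.82742235225329 q [0.31, 0.253, -0.035, 1.273, 0.048, -3.003] tcp [504.6 175.8 237.2] t 20.775
t 20.775 tcp [504.6 175.8 237.2] toolz [-0.  0. -1.] F [ 0.2 -0.9 -1.7] w 27.912360788437336
shift [-0.3  2.6  0.1] spin -80.2
```

Emit:
servo_tool:
  rows:
    - [1,0,5,0,0]
    - [1,0,10,0,0]
    - [1,0,14,0,0]
    - [1,0,14,0,0]

```text
time: 21.28
tcp_pos: [524.6, 71.5, 230.1]
ee_rot: [-3.114, -0.187, 0.0]
wrist_force: [0.8, -0.1, -1.4]
width: 28.1
grip_force: 98.8
```

```bash
python3 -c "
from a import *
tilt()"
```

```text
toolz mrad [-1.4 22. ] yaw 6.854557908780288 q [0.124, 0.253, -0.053, 1.263, 0.022, -3.138] tcp [524.6  71.5 230.1] t 21.275
```

Emit:
servo_tool:
  rows:
    - [1,0,3,0,0]
    - [1,0,3,0,0]
    - [1,0,3,0,0]

```text
time: 21.65
tcp_pos: [526.6, 58.0, 229.6]
ee_rot: [-3.127, -0.161, -0.001]
wrist_force: [-1.3, -0.3, -1.3]
width: 28.1
grip_force: 98.7
```

```bash
python3 -c "
from a import *
tilt()"
```

```text
toolz mrad [ 0.3 10.7] yaw 5.884826275707994 q [0.104, 0.254, -0.053, 1.262, 0.011, -3.14] tcp [526.6  58.  229.6] t 21.65
```

Emit:
servo_tool:
  rows:
    - [1,0,3,0,0]
    - [1,0,3,0,0]
    - [1,0,3,0,0]

```text
time: 22.02
tcp_pos: [528.5, 42.6, 229.3]
ee_rot: [3.138, 0.126, 0.002]
wrist_force: [0.3, -0.0, -1.0]
width: 27.9
grip_force: 98.7
```

```bash
python3 -c "
from a import *
tilt();to(504,179,232,20)"
```

```text
toolz mrad [ 1.4 -1.3] yaw 4.591397040937259 q [0.081, 0.255, -0.052, 1.262, -0.001, -3.141] tcp [528.5  42.6 229.3] t 22.025
t 22.025 tcp [528.5  42.6 229.3] toolz [ 0. -0. -1.] F [ 0.3 -0.  -1. ] w 27.855341214538946
shift [ -1.4 -13.8  -0.3] spin -15.4
```

Emit:
servo_tool:
  rows:
    - [1,-0.1,-1,0,0]
    - [1,-0.5,-5,0,0]
    - [1,-1,-10,0,0]
    - [1,-1.4,-13.8,0,0]
    - [1,-1.4,-13.8,0,0]
    - [1,-1.4,-13.8,0,0]

```text
time: 22.78
tcp_pos: [503.2, 179.5, 229.1]
ee_rot: [3.137, 0.128, 0.002]
wrist_force: [-0.9, -0.4, -1.3]
width: 28.0
grip_force: 98.9
```

```bash
python3 - <<'E'
from a import *
tilt();to(504,179,232,5)
p=cams.camera('wrist');q=cams.camera('scene')
b=cv2.resize(q['frame'][190:350,330:460],(390,480),interpolation=cv2.INTER_CUBIC)
a=p['frame'][:,110:520]
cv2.imwrite('pics/c6.png',np.hstack([a,b]))
np.savez('w6.npz',intrinsics=p['intrinsics'],R=p['R'],t=p['t'])
np.savez('s6.npz',intrinsics=q['intrinsics'],R=q['R'],t=q['t'])
for pp in (p,q):
  for n in ['tall_stem','spindle','seat']: print(n,[(np.array(d['position']),round(d['p'],2)) for d in cams.place_of(pp,n)[:1]])
E
```

```text
toolz mrad [ 1.3 -1.7] yaw 4.671864569508139 q [0.344, 0.262, -0.043, 1.265, -0.002, -2.879] tcp [503.2 179.5 229.1] t 22.775
t 22.775 tcp [503.2 179.5 229.1] toolz [ 0. -0. -1.] F [-0.9 -0.4 -1.3] w 28.00267998419231
shift [ 0.1  0.1 -0.3] spin -0.3
tall_stem [(array([502.6, 176.2, 128.5]), 0.63)]
spindle [(array([502.6, 177.2,  64.9]), 0.91)]
seat [(array([500.1, 180.5,  12.8]), 0.83)]
tall_stem []
spindle [(array([508.2, 175.7,  60.7]), 0.64)]
seat [(array([504. , 180.3,  20.8]), 0.73)]
```

View pics/c6.png

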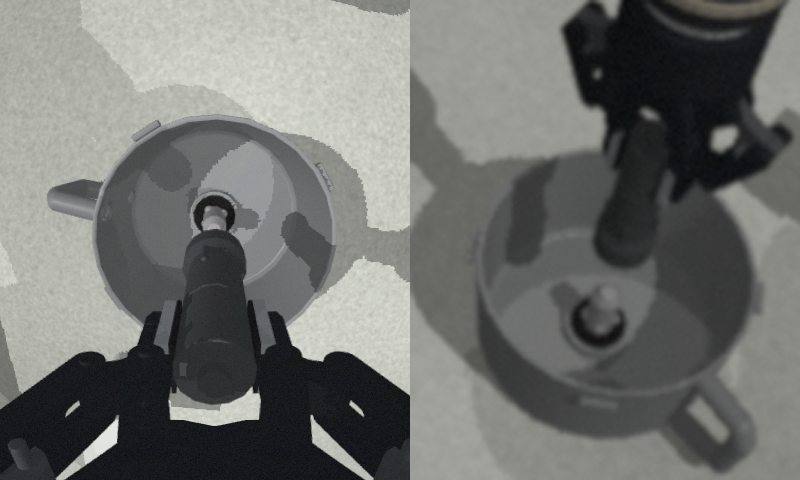

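The wrist view shows the washer centred at about (323,213) and the stem foot's front edge at (325,230). The scene view shows the spindle tip at (395,287), with the stem hanging just above it.

```bash
python3 - <<'E'
from a import *
p=dict(np.load('w6.npz'));q=dict(np.load('s6.npz'))
print('seal wrist',ray(p,323.5,213,17),'rim L/R/top',ray(p,110+94,230,100),ray(p,110+335,232,100),ray(p,110+213,116,100))
def pj(c,X,f):
    x=c['R']@np.array(X,float)+c['t'];K=c['intrinsics']
    if f:
        h=np.hypot(*x[:2]);return K[:2,2]+K[0,0]*np.arctan2(h,x[2])*x[:2]/h
    return (K@x/x[2])[:2]
a=np.linspace(0,2*np.pi,60)
T=np.array([503.2,179.5,127.])
for c,f,n in((p,1,'wrist'),(q,0,'scene')):
    for nm,z,r in(('foot',127,19),('top collar',147,19)):
        e=np.array([pj(c,(T[0]+r*np.cos(t),T[1]+r*np.sin(t),z),f) for t in a])
        if f: e-=[110,0]
        else: e=(e-[330,190])*3+[410,0]
        print(n,nm,'crop x',e[:,0].min(),e[:,0].max(),'y',e[:,1].min(),e[:,1].max())
# scene: spindle tip/seal via crop
g=lambda u,v:(330+(u-410)/3,190+v/3)
print('scene tip',ray(q,*g(605,290),62,False),'seal',ray(q,*g(598,325),17,False),'rim L R',ray(q,*g(481,275),100,False),ray(q,*g(753,270),100,False))
E
```

```text
seal wrist [504.7 180.6  17. ] rim L/R/top [505.5 266.9 100. ] [517.9  93.8 100. ] [589.7 187.8 100. ]
wrist foot crop x 185.08587089731105 245.01292284269164 y 226.10476138054597 282.5785787069701
wrist top collar crop x 182.6121733752745 247.7346220879449 y 235.35542527056964 296.0070155346303
scene foot crop x 589.8348756294672 651.0678118748899 y 217.1453348211129 270.77968654871665
scene top collar crop x 594.2443328090992 656.6598038515025 y 201.02417435540724 255.32029742637576
scene tip [502.8 178.7  62. ] seal [504.5 182.5  17. ] rim L R [570.9 127.2 100. ] [441.5 242.7 100. ]
```

Emit:
servo_tool:
  rows:
    - [1,0.3,-0.1,2,0]
    - [1,0.3,-0.1,4,0]
    - [1,0.3,-0.1,5.5,0]
    - [1,0.3,-0.1,5.5,0]

```text
time: 23.68
tcp_pos: [505.8, 179.9, 173.1]
ee_rot: [3.137, 0.126, -0.001]
wrist_force: [0.5, 0.6, -0.7]
width: 28.1
grip_force: 98.9
```

```bash
python3 - <<'E'
from a import *
tilt()
p=cams.camera('wrist');q=cams.camera('scene')
b=cv2.resize(q['frame'][235:325,350:440],(400,400),interpolation=cv2.INTER_CUBIC)
a=cv2.resize(p['frame'][180:300,260:380],(400,400),interpolation=cv2.INTER_CUBIC)
cv2.imwrite('pics/c7.png',np.hstack([a,b]))
E
```

```text
toolz mrad [-0.5 -2.2] yaw 4.598978442035551 q [0.343, 0.298, -0.14, 1.134, -0.002, -2.879] tcp [505.8 179.9 173.1] t 23.675
```

View pics/c7.png

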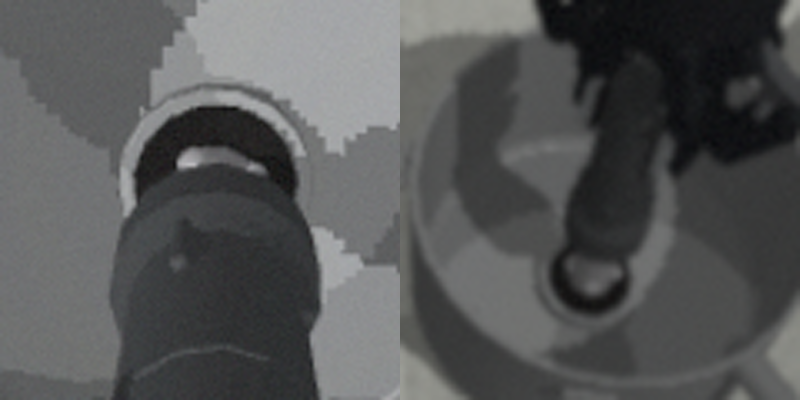

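Stem and washer line up in the wrist crop (both at column 215), and nearly so in the scene crop. I'll lower it slowly and watch the side force.

Emit:
servo_tool:
  rows:
    - [1,0,0,0.7,0]
    - [1,0,0,1.1,0]
    - [1,0,0,1.4,0]
    - [1,0,0,1.7,0]
    - [1,0,0,1.7,0]

```text
time: 24.4
tcp_pos: [506.3, 180.2, 156.8]
ee_rot: [3.137, 0.126, 0.001]
wrist_force: [0.2, -0.1, -1.2]
width: 28.0
grip_force: 98.9
```

Emit:
servo_tool:
  rows:
    - [1,0,0,0.4,0]
    - [1,0,0,0.8,0]
    - [1,0,0,1.2,0]
    - [1,0,0,1.5,0]
    - [1,0,0,1.5,0]

```text
time: 25.02
tcp_pos: [505.7, 180.1, 141.2]
ee_rot: [3.137, 0.126, -0.001]
wrist_force: [-4.4, -0.5, -3.0]
width: 28.3
grip_force: 99.1
```

Emit:
servo_tool:
  rows:
    - [1,-0.08,0,0,0]
    - [1,-0.08,0,0.4,0]
    - [1,-0.08,0,0.8,0]
    - [1,-0.08,0,1.1,0]
    - [1,-0.08,0,1.1,0]

```text
time: 25.65
tcp_pos: [505.3, 179.9, 130.8]
ee_rot: [3.137, 0.126, 0.001]
wrist_force: [-4.7, -2.6, -1.9]
width: 27.9
grip_force: 99.1
```

Emit:
servo_tool:
  rows:
    - [1,-0.1,0.05,0,0]
    - [1,-0.1,0.05,0.2,0]
    - [1,-0.1,0.05,0.4,0]
    - [1,-0.1,0.05,0.6,0]
    - [1,-0.1,0.05,0.8,0]
    - [1,-0.1,0.05,0.8,0]

```text
time: 26.4
tcp_pos: [504.7, 179.7, 122.9]
ee_rot: [3.138, 0.126, 0.002]
wrist_force: [-2.6, 1.2, -3.5]
width: 27.8
grip_force: 98.9
```

Emit:
servo_tool:
  rows:
    - [1,-0.05,0,0.2,0]
    - [1,-0.05,0,0.4,0]
    - [1,-0.05,0,0.5,0]
    - [1,-0.05,0,0.6,0]
    - [1,-0.05,0,0.6,0]
  force: 120

```text
time: 27.02
tcp_pos: [504.8, 179.6, 119.1]
ee_rot: [3.138, 0.126, 0.006]
wrist_force: [-7.9, -2.7, 18.7]
width: 27.7
grip_force: 119.8
```

Emit:
servo_tool:
  rows:
    - [1,-0.05,0,0.05,0]
    - [1,-0.07,0.02,0.12,0]
    - [1,-0.07,0.02,0.12,0]
    - [1,-0.07,0.02,0.12,0]

```text
time: 27.52
tcp_pos: [504.9, 179.6, 119.0]
ee_rot: [3.139, 0.126, 0.01]
wrist_force: [-8.5, -3.2, 28.9]
width: 27.8
grip_force: 120.5
```

```bash
python3 - <<'E'
from a import *
tilt();s=state();print(np.array(s['wrist_force']),s['grip_force'])
q=cams.camera('scene')
for n in ['tall_stem','short_stem']: print(n,[(np.array(d['position']),round(d['p'],2)) for d in cams.place_of(q,n)[:1]])
b=cv2.resize(q['frame'][100:340,180:460],(700,600),interpolation=cv2.INTER_CUBIC)
cv2.imwrite('pics/c8.png',b)
E
```

```text
toolz mrad [ 6.1 -0.2] yaw 4.607210762746 q [0.343, 0.333, -0.24, 0.993, -0.002, -2.879] tcp [504.9 179.6 119. ] t 27.525
[-8.5 -3.2 28.9] 120.46687602996826
tall_stem [(array([503.5, 179.4,  15.9]), 0.88)]
short_stem [(array([ 455.9, -323.5,   10.2]), 0.58)]
```

View pics/c8.png

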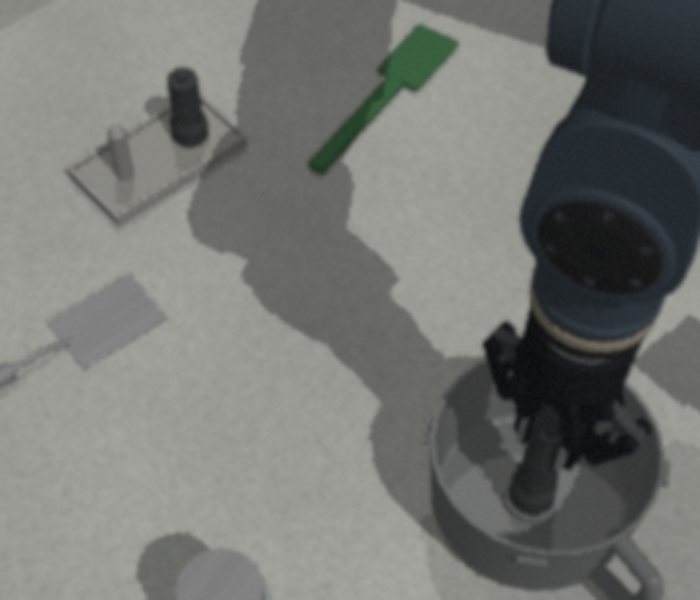

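The stem sits on the washer, with a firm 29 N press and no slip (TCP z stays at 119). The short stem is still on its peg, so I'm handing in.

```bash
python3 -c "
from a import *
print(workorder.sign_off())"
```

```text
the job is handed in; nothing more can be done
None
```

The job is handed in at about 28 s: the short stem is fully down and released on the short peg, and the tall stem has clicked and sits on the washer, still gripped at 120 N and pressed down with about 29 N.

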